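# Tare the bowl's scale and store it

### The arm

A 7-joint arm with a two-finger parallel gripper is mounted at the origin on the work surface. World frame = base frame: x ahead of the robot, y to its left, z up, the work surface at z = 0. Lengths are in m, angles in degrees, forces in N, time in s.
With the tool pointing down it reaches from about 0.425 to 0.875 m from the base axis. Payload 4.7 kg.
Tool frame: the origin (TCP) lies between the finger pads; the fingertips stand 19 mm ahead of it and the grasp point (between the pads) is the TCP; x points along the fingers, z is the direction in which the jaws open and shut, and the axes are right-handed (so a half turn about x gives the same grasp; the last joint's range is limited). The gripper opens to 87 mm and grips with 3 to 60 N. Pads are 19 mm wide; open, the fingers measure 117 mm over their backs; the gripper's body (75 mm by 190 mm) begins 51 mm behind the grasp point.
Start: joints at [76.954, 18.392, -4.016, 83.108, 1.295, 78.541, -3.26], TCP at [0.156, -0.631, 0.242] pointing down, gripper open.
Joint ranges: [-163.93, 163.93], [-17.29, 119.83], [-79.2, 71.16], [3.27, 140.29], [-89.18, 269.18], [5.43, 117.66], [-154.24, 154.24]. Speed limits (degrees/s): [147.25, 147.25, 180, 180, 180, 180, 180].

### API

Orientations are given as [roll, pitch, yaw] about the fixed x, y, z axes, in that order (R = Rz(yaw) Ry(pitch) Rx(roll)).
In Python, from cell import monitor, read_camera, camera_model, env, regions_of gives the robot as it stands. The module is installed in compiled form; this text tells all that it offers.
- The arm moves only by the tool step_arm, never from a script. Its argument "deltas" is a list of rows, each a list of 5 numbers: the gripper's target within -1 to 1 (fully open at 1, half-way at 0, shut at -1), then the shift along the tool's x, y, z in m, then the turn about the tool's x in degrees. A call has 1 to 12 rows; each row is the pose to reach, as a shift and turn from the pose commanded when the call began, along the tool's axes at that moment; what a row does not reach only later rows make up. A row lasts 1/8 s, in which the tool goes at most 62.5 mm and 10.7 degrees, less where a joint would pass 70% of its speed; a pose out of reach is approached as far as the arm can. A call with a gripper value outside its range is refused whole. The fingers move at their own pace and stop on an object; "newtons" is the grip in N (left out, the last holds). Time passes only in rows, so rows that repeat a pose let the fingers close. It gives the time, the measured TCP pose, the force and the opening at its end, in the units of the state.
- monitor.get_obs(): the state, without advancing time (a new reading comes with each control period).
- read_camera(name): name is "scene" or "top" or "wrist"; returns (picture, depth): 400x640x3 uint8, red, green, blue; 400x640 float32, m along the optical axis (not along the pixel's ray), 0 where there is no reading.
- camera_model(name): a dict with "fx", "fy", "cx", "cy" (pixels), "xyz" and "attitude" of the camera in the world. Camera axes: x right, y down, z forward; pixel columns grow to the right and rows downward; lengths in m; the calibration is good to about 2 mm. A picture is of the moment at which its call begins: read the wrist's pose just before it. camera_model takes no time and is no camera call; for the wrist camera it gives the pose at the moment of the call.
- env.sign_off(): hands the job in, once; it reports no verdict.
Trained networks look in the newest picture that a camera, given by its name, has taken for a name from the list of things; names that differ only in an ending like _2 or _b are one class to them, and where a whole thing is asked for, a point or a joint stands for the part that bears it (a point fixed in the world has none). Each returns a list of dicts, best first, with "p" (0 to 1); they miss things now and then, are a little off and sometimes report something else, mostly with a low value. They report only what shows in the picture. A call takes as long as a camera call. They do not tell look-alikes from the thing itself.
- regions_of(camera, thing): "pixels" (400x640 bool, what is visible of it) and "pixel" ([column, row] in pixels, amid what is visible of it).
The state is a dict: "time_s": time; "qpos": joint angles; "joint_velocities": joint speeds; "effort": joint torques, N m; "tool_pos": TCP position; "tool_rot": TCP orientation; "force": force on the tool from outside, world axes, zero at the start; "wrist_torque": the same for the moment, N m; "grip_width": finger opening in m.
Only numpy, scipy, OpenCV 4.12 (cv2) and the standard library are available. Lean on these libraries where they do the work, as an engineer would, in place of code of your own. Each camera call takes 0.05 s, during which the arm holds its last target. There are 200 camera calls.

### The job

Two identical bench scales stand side by side; set the tare on the one that carries the steel bowl. With the fingertips, gently press that scale's round key down and let it come up, then press its long bar key down and let it come up, and take the fingers away. Leave its small square key, the bowl, the other scale, the jar and the scoop alone.

Things in the scene. Friction and masses are not known exactly. Their poses are not given: they have to be found in the camera images.
- bowl_scale: the scale with the bowl: white housing 285 mm (its x) by 220 mm (its y), fixed. Origin: centre of underside, on the table; z up. Its front (-x side, towards the robot) has a flat key panel 40 mm above the table, with three grey keys in a row at x = -112 mm: round at y = 0, bar at y = -68 mm, square at y = +68 mm; behind them a dark display, then the steel pan from x = -43 mm on, 55 mm high.
- round_key_top (a point): centre of the top face of the round key (28 mm diameter) of the scale with the bowl, middle of its key row; 54 mm above the table when up. It moves with the key; axes as the scale's.
- bar_key_top (a point): centre of the top face of the long bar key (18 mm along the scale's x, 42 mm along its y) of the scale with the bowl; on the right of the row seen from the robot, 54 mm above the table when up. It moves with the key; axes as the scale's.
- square_key_top (a point): centre of the top face of the small square key (16 x 16 mm) of the scale with the bowl; on the left of the row seen from the robot, 54 mm above the table when up. Not to be pressed.
- round_key (a joint): how far the round key is down, in m: 0 up, 0.007 at its hard stop. A spring brings it back: 2 N to start, 5.5 N at the stop. The scale registers a press from 4.5 mm down (about 4.3 N), held for 0.1 s or more.
- bar_key (a joint): how far the bar key is down, in m: travel and spring as the round key's.
- square_key (a joint): how far the square key is down, in m: travel and spring as the round key's.
- empty_scale: the other scale, identical in every way, with the same three keys, but with nothing on its pan. Origin: centre of its underside; axes as for the first.
- bowl_scale_pan (a point): centre of the top of the pan under the bowl (pan 180 x 205 mm), 55 mm above the table; axes as the scale's.
- bowl: empty round steel bowl, rim diameter 160 mm, 50 mm high, loose on the pan. Origin: centre of its underside; z up. Its rim is 105 mm above the table.
- jar: closed glass jar with a white cap, 54 mm diameter, 70 mm high, standing loose on the table to the left (+y) of the scales. Origin: centre of its underside.
- scoop: open sheet-metal scoop, 120 x 75 mm, up to 48 mm high, lying loose on the table to the right (-y) of the scales. Origin: centre of its underside.
Mind the look-alikes: they are no part of the job. What is shaped like the bowl but purple or yellow is not meant.

How it is judged (in metres and radians):
On the way, in this order (a step that is already met when the one before it is completed fails the run):
1. the round key of the scale with the bowl is pressed down by the fingers (value of joint round_key above 0.0045 m and value of joint bar_key below 0.0015 m and contact force between the fingers and bowl_scale above 0.5 N), for 0.1 s.
2. the round key is let up again (value of joint round_key below 0.0015 m), for 0.1 s.
3. the long bar key of the same scale is pressed down by the fingers (value of joint bar_key above 0.0045 m and value of joint round_key below 0.0015 m and contact force between the fingers and bowl_scale above 0.5 N), for 0.1 s.
4. the bar key is let up again (value of joint bar_key below 0.0015 m), for 0.1 s.
At the end, for the whole second after the job is handed in: All three keys of the bowl's scale are up (within 1.5 mm), the bowl rests upright on the pan, and bowl, jar and scoop are within 8 mm of where they began (value of joint each of round_key, bar_key, square_key below 0.0015 m and horizontal distance between bowl and bowl_scale_pan below 0.035 m and z of bowl in the frame of bowl_scale_pan between -0.004 and 0.004 m and angle between bowl's own z axis and vertical below 0.06 rad and linear speed of bowl below 0.02 m/s and distance of each of bowl, jar, scoop from where it was at the start of the episode below 0.008 m); the robot touches nothing.
It fails at once if the square key of the bowl's scale is pressed (more than 2 mm) (value of joint square_key above 0.002 m).
It fails at once if the round and bar keys are down together (both more than 2 mm) (value of joint each of round_key, bar_key above 0.002 m).
It fails at once if the robot touches the other scale (more than 1 N) (contact force between any of the fingers, the arm and empty_scale above 1 N).
It fails at once if the robot pushes hard on the bowl's scale (more than 25 N) (contact force between any of the fingers, the arm and bowl_scale above 25 N).
It fails at once if the bowl, the jar or the scoop is moved or lifted more than 8 mm, or the robot touches one of them (more than 1 N) (distance of any of bowl, jar, scoop from where it was at the start of the episode above 0.008 m or contact force between any of the fingers, the arm and bowl above 1 N or contact force between any of the fingers, the arm and jar above 1 N or contact force between any of the fingers, the arm and scoop above 1 N).
It also fails if it takes over 38 s, if anything falls off the work surface, if the arm or the gripper's body presses on something with over 40 N, if the wrist force passes 120 N, or if a joint passes its speed limit or range.

## Working session

There is one attempt and no reset: what is moved stays moved. The work goes in short steps, Python scripts to look and compute and a tool call to move; the robot and the scene stay as the last step left them, time stands still between calls to the robot, and variables do not carry over. Pictures are saved under pics/ and viewed, about 8 in all and at most 12, crops included, and the job is handed in when it is done.

Besides the shell and the picture viewer there is one more tool, called after "Call:" as a command line: name --pt "numbers of a row" for each row, then --argument value for the rest. step_arm: Moves the arm, as the interface text tells. Its arguments: {"type":"object","properties":{"deltas":{"type":"array"},"newtons":{"type":"number"}},"required":["deltas"]}

```bash
mkdir -p pics; cat > h.py <<'E'
import numpy as np,cv2
from scipy.spatial.transform import Rotation as R
from cell import monitor, read_camera, camera_model, env, regions_of
def look(n,f):
    m=camera_model(n); im,d=read_camera(n); cv2.imwrite('pics/'+f,im[:,:,::-1]); return m,im,d
def rot(m):
    a=np.array(m['attitude'],float)
    return a if a.shape==(3,3) else R.from_euler('xyz',a,degrees=True).as_matrix()
def cloud(m,d):
    v,u=np.mgrid[:d.shape[0],:d.shape[1]]
    p=np.stack([(u-m['cx'])/m['fx']*d,(v-m['cy'])/m['fy']*d,d],-1)
    return p@rot(m).T+np.array(m['xyz'])
E
python3 - <<'E'
from h import *
print(monitor.get_obs())
for n in ('top','scene'):
    m,im,d=look(n,n+'1.png'); print(n,m); P=cloud(m,d); np.savez(n+'1.npz',P=P,im=im)
    for t in ('bowl','bowl_scale','round_key_top','bar_key_top','square_key_top','jar','scoop','round_key'):
        for r in regions_of(n,t)[:4]:
            k=r['pixels']&(d>0); print(t,round(r['p'],2),np.round(r['pixel']),k.sum(),np.round(np.median(P[k],0),3) if k.any() else '')
a=cv2.imread('pics/top1.png');cv2.imwrite('pics/top1.png',a)
E
```

```text
{'time_s': 0.0, 'qpos': array([76.95488498, 18.44081367, -4.01558016, 83.1762651 ,  1.2950722 ,
       78.54040934, -3.25898459]), 'joint_velocities': array([ 0.03804341,  0.0060895 ,  0.00510099,  0.05138177, -0.0708263 ,
        0.0625396 ,  0.02045485]), 'effort': array([-9.18877267e-04, -4.91292500e+01, -4.04302133e-01, -3.12533355e+01,
       -6.39675278e-02,  4.34120209e-02,  1.57358295e-04]), 'tool_pos': array([ 0.15545637, -0.63059375,  0.24042966]), 'tool_rot': array([-177.02066935,   89.88760944,  106.83530162]), 'force': array([0.56701843, 0.0917314 , 0.48374891]), 'wrist_torque': array([-0.0268093 , -0.01734968, -0.01101075]), 'grip_width': 0.08713704916098194}
top {'fx': 427.6947333662162, 'fy': 427.6947333662162, 'cx': 313.80261416433177, 'cy': 200.8286671157883, 'xyz': array([ 0.1612291 , -0.07384287,  1.52486097]), 'attitude': array([-1.67799041e+02,  1.02886027e-01, -9.09290347e+01])}
bowl 0.89 [241. 243.] 1596 [0.334 0.178 0.018]
bowl 0.79 [376. 267.] 1675 [ 0.246 -0.286  0.019]
bowl 0.65 [321. 225.] 1637 [ 0.396 -0.107  0.018]
bowl 0.64 [462. 226.] 1577 [ 0.395 -0.
[... 351 characters left out ...]
.595 0.168 0.052]
round_key 0.56 [337. 188.] 57 [ 0.542 -0.164  0.053]
scene {'fx': 489.36871803288153, 'fy': 489.36871803288153, 'cx': 322.74135893709797, 'cy': 199.65161506856103, 'xyz': array([1.2281944 , 0.52615322, 1.29382028]), 'attitude': array([-141.98216414,    0.91883851,  128.42481115])}
bowl 0.92 [415. 210.] 1677 [0.309 0.164 0.021]
bowl 0.66 [334. 181.] 1444 [ 0.37  -0.121  0.021]
bowl 0.64 [254. 226.] 1849 [ 0.697 -0.19   0.075]
bowl 0.61 [234. 122.] 1072 [ 0.371 -0.616  0.024]
bowl_scale 0.65 [281. 237.] 3878 [ 0.648 -0.119  0.044]
jar 0.55 [467. 285.] 431 [0.48  0.417 0.064]
scoop 0.96 [249. 158.] 754 [ 0.477 -0.439  0.014]
round_key 0.53 [292. 205.] 47 [ 0.547 -0.162  0.054]
```

View pics/top1.png

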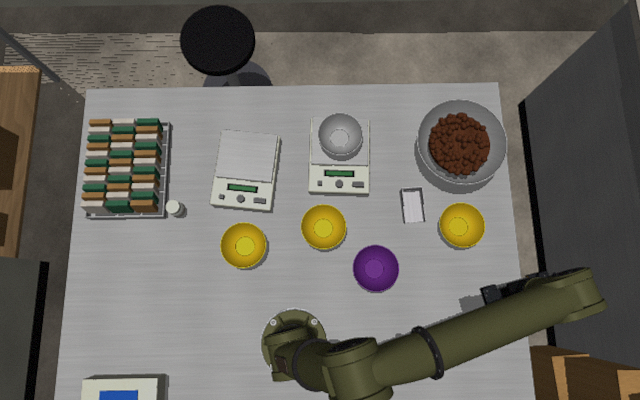

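View pics/scene1.png

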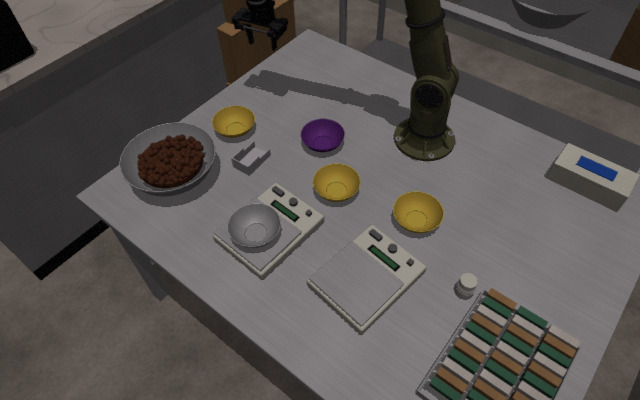

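Candidates: the bowl scale is at top px (339,155), and the empty one at (246,170). The yellow bowls at (244,245), (323,227), (462,225), the purple one (376,268) and the large bowl with contents (460,145) are look-alikes. On the bowl scale the keys are round ≈(338,184), bar ≈(358,185) and square ≈(320,183). I choose the scale at (339,155).

```bash
python3 - <<'E'
from h import *
o=monitor.get_obs(); T=R.from_euler('xyz',o['tool_rot'],degrees=True).as_matrix(); print('tool axes (cols)\n',T.round(3))
# outline fit of housing by height from both cameras
for n in ('top','scene'):
    z=np.load(n+'1.npz');P=z['P'];im=z['im'].astype(int)
    k=(P[...,2]>.034)&(P[...,2]<.07)&(abs(P[...,0]-.64)<.19)&(abs(P[...,1]+.165)<.16)
    c=cv2.connectedComponents(k.astype(np.uint8))[1]; b=np.bincount(c[c>0]).argmax(); q=P[c==b]
    r=cv2.minAreaRect(q[:,:2].astype(np.float32)); print(n,r,len(q))
    # key pixels: above panel
    kk=k&(P[...,2]>.0475)&(P[...,0]<.575)
    N,l,s,ce=cv2.connectedComponentsWithStats(kk.astype(np.uint8))
    for i in range(1,N):
        if s[i,4]>5:print(s[i,4],ce[i].round(1),P[l==i].mean(0).round(4),P[l==i].min(0).round(3),P[l==i].max(0).round(3))
a=cv2.imread('pics/top1.png')[105:205,290:390];b=cv2.imread('pics/scene1.png')[180:260,210:330]
cv2.imwrite('pics/crop.png',np.hstack([cv2.resize(a,(400,400),interpolation=2),cv2.resize(b,(400,400),interpolation=2)]))
E
```

```text
tool axes (cols)
 [[-0.     0.971  0.239]
 [-0.     0.239 -0.971]
 [-1.    -0.     0.   ]]
top ((0.6546385884284973, -0.17000629007816315), (0.2194824069738388, 0.28439587354660034), 87.11305236816406) 3012
50 [338.4 182.7] [ 0.5434 -0.1646  0.0545] [ 0.53  -0.178  0.048] [ 0.558 -0.152  0.064]
19 [319.4 182.1] [ 0.547  -0.0974  0.0538] [ 0.54  -0.103  0.049] [ 0.556 -0.092  0.062]
62 [357.7 183.2] [ 0.5409 -0.2333  0.0536] [ 0.531 -0.252  0.048] [ 0.551 -0.212  0.062]
9 [333.3 206.7] [ 0.458  -0.1447  0.0501] [ 0.452 -0.154  0.048] [ 0.464 -0.137  0.055]
6 [309.8 207.8] [ 0.4551 -0.062   0.0504] [ 0.451 -0.07   0.048] [ 0.462 -0.056  0.053]
scene ((0.6559139490127563, -0.1699729561805725), (0.2218945473432541, 0.2866998314857483), 87.48103332519531) 3445
65 [277.4 190.4] [ 0.542  -0.2328  0.0546] [ 0.531 -0.256  0.048] [ 0.552 -0.211  0.062]
55 [292.5 200.9] [ 0.5448 -0.1655  0.0542] [ 0.531 -0.182  0.048] [ 0.558 -0.153  0.059]
7 [333. 199.] [ 0.4569 -0.0689  0.051 ] [ 0.45  -0.078  0.048] [ 0.462 -0.062  0.053]
29 [308.1 212.1] [ 0.5485 -0.0972  0.0541] [ 0.538 -0.106  0.048] [ 0.559 -0.088  0.063]
```

View pics/crop.png

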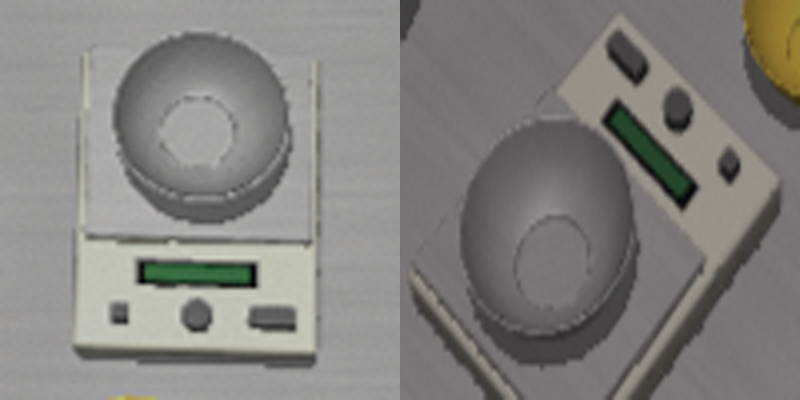

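The crop confirms it: the steel bowl sits on this scale, with square at left, round in the middle and bar at right. Fits from both cameras agree: centre (0.655,-0.170), yaw −2.7°, round key (0.543,-0.165), bar (0.540,-0.233).

Call:
step_arm --pt "-1 0 0.03 -0.022 1" --pt "-1 0.01 0.07 -0.052 3" --pt "-1 0.02 0.115 -0.085 5" --pt "-1 0.02 0.16 -0.118 7" --pt "-1 0.03 0.205 -0.152 9" --pt "-1 0.03 0.25 -0.185 11" --pt "-1 0.04 0.295 -0.218 13" --pt "-1 0.05 0.34 -0.251 15" --pt "-1 0.06 0.385 -0.285 16.5" --pt "-1 0.07 0.43 -0.318 16.5" --pt "-1 0.08 0.465 -0.344 16.5" --pt "-1 0.08 0.487 -0.36 16.5" --newtons 10

```text
time_s: 2.4
tool_pos: [0.5431, -0.1621, 0.1608]
tool_rot: [-143.9, 89.9, 123.6]
force: [0.3, -0.8, -0.7]
grip_width: 0.0005
```

```bash
python3 - <<'E'
from h import *
m,im,d=look('wrist','w1.png');P=cloud(m,d)
for t in ('round_key_top','bar_key_top','square_key_top'):
    for r in regions_of('wrist',t)[:3]:
        k=r['pixels']&(d>0);print(t,round(r['p'],2),np.round(r['pixel']),P[k].mean(0).round(4),np.median(P[k],0).round(4))
o=monitor.get_obs();print(o['tool_pos'].round(4),o['force'].round(2));print(R.from_euler('xyz',o['tool_rot'],degrees=True).as_matrix().round(3))
E
```

```text
round_key_top 0.59 [326. 206.] [ 0.5479 -0.1658  0.053 ] [ 0.5479 -0.1658  0.0537]
bar_key_top 0.87 [410. 204.] [ 0.5449 -0.2324  0.0525] [ 0.5453 -0.2324  0.0537]
[ 0.5421 -0.1652  0.1615] [-0.44 -0.3  -0.09]
[[-0.     0.999 -0.045]
 [-0.001 -0.045 -0.999]
 [-1.    -0.     0.001]]
```

View pics/w1.png

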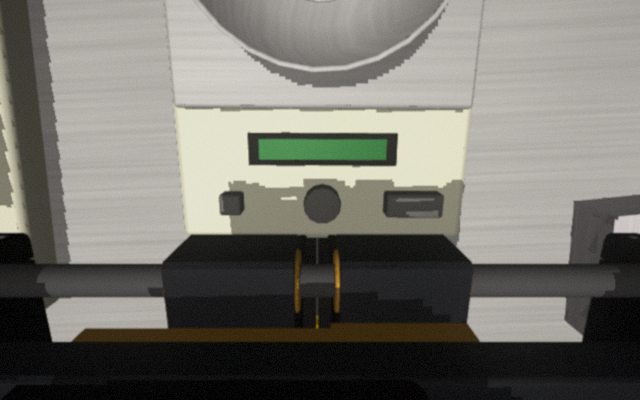

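The picture shows the round key at (322,204), the bar at (413,204) and the square at (232,203). The fingers are laterally centred. The black blocks at (163–470, 235–325) look wide, so I'll check their height in depth before going down.

```bash
python3 - <<'E'
from h import *
m=camera_model('wrist');im,d=read_camera('wrist');P=cloud(m,d);print(m['xyz'].round(3),m['fx'])
for v in (225,240,250,280,310,330,345):
    print(v,[(u,P[v,u].round(3).tolist()) for u in (175,230,285,300,318,335,350,410,460)])
k=(d>0)&(P[...,2]<.16)&(P[...,2]>.07)&(P[...,0]<.57); 
print(k.sum(), P[k].min(0) if k.any() else '',P[k].max(0) if k.any() else '')
E
```

```text
[ 0.612 -0.168  0.305] 353.4805758255997
225 [(175, [0.519, -0.036, 0.0]), (230, [0.53, -0.097, 0.04]), (285, [0.527, -0.14, 0.039]), (300, [0.527, -0.151, 0.04]), (318, [0.527, -0.166, 0.041]), (335, [0.526, -0.179, 0.04]), (350, [0.525, -0.191, 0.039]), (410, [0.523, -0.238, 0.039]), (460, [0.508, -0.293, 0.001])]
240 [(175, [0.505, -0.034, 0.001]), (230, [0.582, -0.145, 0.222]), (285, [0.582, -0.159, 0.221]), (300, [0.555, -0.158, 0.15]), (318, [0.553, -0.166, 0.146]), (335, [0.554, -0.174, 0.15]), (350, [0.581, -0.175, 0.222]), (410, [0.58, -0.19, 0.222]), (460, [0.493, -0.294, -0.0])]
250 [(175, [0.583, -0.135, 0.229]), (230, [0.582, -0.147, 0.227]), (285, [0.582, -0.16, 0.229]), (300, [0.555, -0.159, 0.162]), (318, [0.553, -0.166, 0.158]), (335, [0.58, -0.171, 0.225]), (350, [0.581, -0.175, 0.228]), (410, [0.58, -0.188, 0.228]), (460, [0.484, -0.294, 0.001])]
280 [(175, [0.579, -0.137, 0.236]), (230, [0.578, -0.148, 0.235]), (285, [0.577, -0.16, 0.235]), (300, [0.575, -0.163, 0.23]), (318, [0.575, -0.167, 0.23]), (335, [0.576, -0.171, 0.232]), (350, [0.577, -0.174, 0.236]), (41
[... 278 characters left out ...]
(410, [0.57, -0.187, 0.236]), (460, [0.569, -0.198, 0.236])]
330 [(175, [0.569, -0.136, 0.239]), (230, [0.568, -0.148, 0.239]), (285, [0.567, -0.159, 0.238]), (300, [0.568, -0.163, 0.239]), (318, [0.567, -0.166, 0.238]), (335, [0.567, -0.17, 0.239]), (350, [0.567, -0.173, 0.238]), (410, [0.567, -0.186, 0.239]), (460, [0.566, -0.196, 0.239])]
345 [(175, [0.571, -0.14, 0.247]), (230, [0.57, -0.15, 0.247]), (285, [0.57, -0.16, 0.247]), (300, [0.57, -0.163, 0.246]), (318, [0.569, -0.167, 0.246]), (335, [0.569, -0.17, 0.246]), (350, [0.568, -0.173, 0.245]), (410, [0.568, -0.184, 0.245]), (460, [0.568, -0.194, 0.246])]
554 [ 0.5425998  -0.1745357   0.14142706] [ 0.55549265 -0.15671926  0.15999876]
```

Those blocks are 60 mm above the TCP, so they are clear. Only the roughly 18–30 mm finger tips go down.

Call:
step_arm --pt "-1 0.025 0.001 0 0" --pt "-1 0.055 0.002 0 0" --pt "-1 0.075 0.002 0 0" --pt "-1 0.083 0.002 0 0" --pt "-1 0.087 0.002 0 0" --pt "-1 0.089 0.002 0 0" --pt "-1 0.091 0.002 0 0" --pt "-1 0.091 0.002 0 0" --pt "-1 0.091 0.002 0 0"

```text
time_s: 3.78
tool_pos: [0.5447, -0.1653, 0.0711]
tool_rot: [56.8, 89.9, -35.8]
force: [-0.8, -1.1, 2.7]
grip_width: 0.0003
```

Contact force is 2.7 N at about 2 mm, which matches the spring. Pressing on.

Call:
step_arm --pt "-1 0.002 0 0 0" --pt "-1 0.004 0 0 0" --pt "-1 0.004 0 0 0" --pt "-1 0.004 0 0 0"

```text
time_s: 4.28
tool_pos: [0.5447, -0.1654, 0.0669]
tool_rot: [63.1, 89.9, -29.5]
force: [0.3, -1.0, 6.0]
grip_width: 0.0002
```

Call:
step_arm --pt "-1 0.0005 0 0 0" --pt "-1 0.0005 0 0 0" --pt "-1 0.0005 0 0 0"

```text
time_s: 4.65
tool_pos: [0.5447, -0.1653, 0.0665]
tool_rot: [59.7, 89.9, -32.9]
force: [-0.3, -0.8, 6.4]
grip_width: 0.0006
```

Call:
step_arm --pt "-1 -0.01 0 0 0" --pt "-1 -0.03 0 0 0" --pt "-1 -0.045 0 0 0" --pt "-1 -0.045 0 0 0" --pt "-1 -0.045 0 0.02 0" --pt "-1 -0.045 0 0.045 0" --pt "-1 -0.045 0 0.068 0" --pt "-1 -0.045 0 0.068 0" --pt "-1 -0.045 0 0.068 0"

```text
time_s: 5.78
tool_pos: [0.5411, -0.2322, 0.1107]
tool_rot: [-155.8, 89.9, 111.6]
force: [0.0, 0.4, -0.4]
grip_width: 0.0008
```

```bash
python3 - <<'E'
from h import *
m=camera_model('wrist');im,d=read_camera('wrist');P=cloud(m,d);cv2.imwrite('pics/w2.png',im[:,:,::-1])
for t in ('round_key_top','bar_key_top','square_key_top'):
    for r in regions_of('wrist',t)[:3]:
        k=r['pixels']&(d>0);print(t,round(r['p'],2),np.round(r['pixel']),np.median(P[k],0).round(4))
o=monitor.get_obs();print(o['time_s'],o['tool_pos'].round(4),o['force'].round(2))
E
```

```text
round_key_top 0.79 [211. 223.] [ 0.5516 -0.1686  0.0535]
bar_key_top 0.79 [319. 225.] [ 0.5478 -0.234   0.0536]
square_key_top 0.88 [ 99. 225.] [ 0.5513 -0.1019  0.053 ]
5.975 [ 0.5414 -0.2318  0.1111] [-0.04  0.36  0.55]
```

View pics/w2.png

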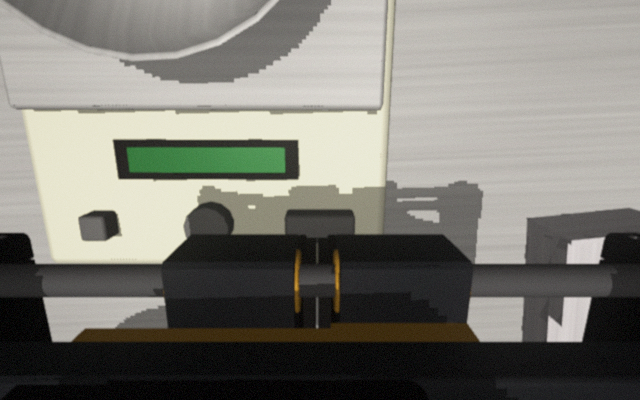

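The round key is back up (z 0.0535), and the bar key (319,222) is centred under the fingers. Pressing it.

Call:
step_arm --pt "-1 0.018 0.001 0 0" --pt "-1 0.03 0.001 0 0" --pt "-1 0.036 0.001 0 0" --pt "-1 0.039 0.001 0 0" --pt "-1 0.041 0.001 0 0" --pt "-1 0.043 0.001 0 0" --pt "-1 0.044 0.001 0 0" --pt "-1 0.0445 0.001 0 0" --pt "-1 0.0445 0.001 0 0" --pt "-1 0.0445 0.001 0 0"

```text
time_s: 7.22
tool_pos: [0.5421, -0.233, 0.0668]
tool_rot: [-58.4, 90.0, -151.0]
force: [-3.6, 1.7, 5.2]
grip_width: 0.0004
```

Call:
step_arm --pt "-1 0.0005 0 0 0" --pt "-1 0.0005 0 0 0" --pt "-1 0.0005 0 0 0"

```text
time_s: 7.6
tool_pos: [0.5421, -0.233, 0.0665]
tool_rot: [-26.0, 90.0, -118.6]
force: [-3.7, 1.6, 5.4]
grip_width: 0.0004
```

Bar is down about 6.5 mm at 5.4 N, with some friction sideways. Releasing and backing away.

Call:
step_arm --pt "-1 -0.01 0 0 0" --pt "-1 -0.03 0 0 0" --pt "-1 -0.06 0 0 0" --pt "-1 -0.1 0 0 0" --pt "-1 -0.14 0 0 0" --pt "-1 -0.17 -0.03 0 0" --pt "-1 -0.17 -0.06 0 0" --pt "-1 -0.17 -0.06 0 0" --pt "-1 -0.17 -0.06 0 0"

```text
time_s: 8.72
tool_pos: [0.4828, -0.2304, 0.2369]
tool_rot: [64.9, 89.9, -27.7]
force: [-0.1, -0.6, 0.5]
grip_width: 0.0005
```

```bash
python3 - <<'E'
from h import *
m,im,d=look('wrist','w3.png');P=cloud(m,d)
for t in ('round_key_top','bar_key_top','square_key_top'):
    for r in regions_of('wrist',t)[:2]:
        k=r['pixels']&(d>0);print(t,round(r['p'],2),np.round(r['pixel']),np.median(P[k],0).round(4))
m,im,d=look('scene','s2.png');P=cloud(m,d)
P0=np.load('scene1.npz')['P'];im0=np.load('scene1.npz')['im'].astype(int)
for t,q in (('bowl',(254,226)),('scoop',(249,158)),('jar',(467,285))):
    u,v=q;s=np.s_[v-35:v+35,u-35:u+35];print(t,'mean img diff',abs(im[s].astype(int)-im0[s]).mean().round(2),'depth-diff median',np.median(np.linalg.norm(P[s]-P0[s],axis=-1)).round(4))
o=monitor.get_obs();print(o['time_s'],o['tool_pos'].round(4),o['force'].round(2))
E
```

```text
round_key_top 0.72 [244. 126.] [ 0.5463 -0.1674  0.0537]
bar_key_top 0.57 [316. 121.] [ 0.5434 -0.2338  0.0539]
square_key_top 0.95 [171. 123.] [ 0.5501 -0.1012  0.0534]
bowl mean img diff 3.96 depth-diff median 0.0033
scoop mean img diff 10.46 depth-diff median 0.0045
jar mean img diff 4.19 depth-diff median 0.0031
8.975 [ 0.4826 -0.23    0.2357] [-1.22  0.11 -0.76]
```

View pics/w3.png

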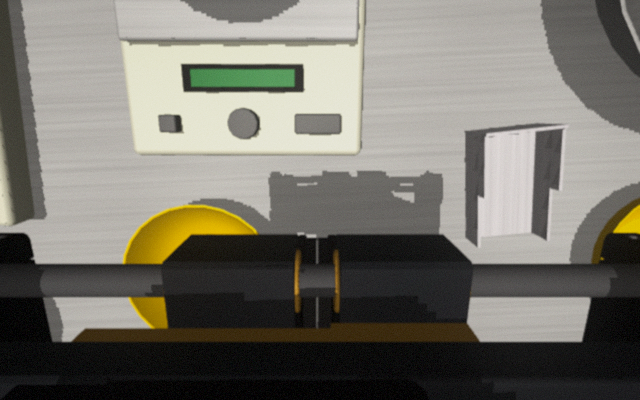

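All three keys are up at z≈0.054: round (244,124), bar (317,123) and square (170,123). The scoop is undisturbed and the fingers are clear.

```bash
python3 -c "
from cell import env; print(env.sign_off())"
```

```text
the job is handed in; nothing more can be done
None
```

I pressed and released the round key, then the bar key, on the scale with the steel bowl, using the closed fingertips. I then backed the arm away and handed the job in at about 9 s of the 38 s allowed. The sign-off gives no verdict.

- **Round key:** the fingertips went about 6.5 mm down at about 6 N. It read back up before I pressed the bar.
- **Bar key:** the fingertips went about 6.5 mm down at about 5.4 N. About 4 N of sideways force also showed during this press. I put it down to friction on the key and did not investigate further.
- **How depth was judged:** I had no key joint readings. Depth comes from the fingertip position and the spring force.
- **Final check:** all three keys read 0.053–0.054 m high, which is up, and the fingers were clear of everything. Against the first scene picture, the 3D points around the bowl, jar and scoop differed by about 3–4.5 mm, which I took as camera noise. The scoop area's picture changed somewhat more, which I put down to the moved arm or its shadow.

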